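# Release the magnetic chuck and unload the bracket castings

### The arm

A 6-joint arm with a two-finger parallel gripper is mounted at the origin on the work surface. World frame = base frame: x ahead of the robot, y to its left, z up, the work surface at z = 0. Lengths are in m, angles in rad, forces in N, time in s.
With the tool pointing down it reaches from about 0.35 to 0.8 m from the base axis. Payload 7.3 kg.
Tool frame: the origin (TCP) lies where the fingers leave the gripper's body, on its centre line; the fingertips stand 73 mm ahead of it and the grasp point (between the pads) lies 54 mm ahead of it; z points along the fingers, y is the line along which they close (so a half turn about z gives the same grasp; the last joint's range is limited). The gripper opens to 85 mm and grips with 20 to 120 N. Pads are 22 mm wide; open, the fingers measure 114 mm over their backs; the gripper's body (76 mm by 85 mm) begins 54 mm behind the grasp point. The pads swing forward as they close: fully open they stand 13 mm farther back than shut.
Start: joints at [-1.485, 0.342, 1.524, -0, 1.275, -0.146], TCP at [0.121, -0.511, 0.304] pointing down, gripper open.
Joint ranges: [-2.53, 2.53], [-0.77, 2.02], [0.04, 2.7], [-1, 4.14], [0.28, 2.66], [-3.11, 3.11]. Speed limits (rad/s): [2.57, 2.57, 3.14, 3.14, 3.14, 3.14].

### API

Orientations are given as a 3x3 rotation matrix whose columns are the frame's x, y, z axes.
In Python, from cell import r gives the robot as it stands.
- The arm moves only by the tool send_rows, never from a script. Its argument "motion" is a list of rows, each a list of 7 numbers: the shift along the tool's x, y, z each as a share of 300 mm, from -1 to 1, then the turn, a rotation vector about the tool's x, y, z each as a share of 360 degrees, from -1 to 1, then the closure, from 0 (fully open) to 1 (shut). A call has 1 to 20 rows; each row is the pose to reach, as a shift and turn from the pose commanded when the call began, along the tool's axes at that moment, turning the shorter way round; what a row does not reach only later rows make up. A row lasts 1/12 s, in which the tool goes at most 41.7 mm and 7.16 degrees, less where a joint would pass 70% of its speed; a pose out of reach is approached as far as the arm can. A call with a number of a shift or a turn outside -1 to 1 is refused whole. A call with a gripper value outside its range is refused whole. The fingers move at their own pace and stop on an object; "squeeze" is the grip in N (left out, the last holds). Time passes only in rows, so rows that repeat a pose let the fingers close. It gives the time, the measured TCP pose, the force, the opening and the grip force at its end, in the units of the state.
- r.get_state(): the state, without advancing time (a new reading comes with each control period).
- r.read_camera(name): name is "side" or "top"; returns a dict with "image" (400x640x3 uint8, blue, green, red), "mtx" (3x3 intrinsics, pixels), "dist_coeffs" ([k1, k2, p1, p2, k3] as OpenCV has them; the pictures are not rectified), "xyz" and "attitude" of the camera in the world. Camera axes: x right, y down, z forward; pixel columns grow to the right and rows downward; lengths in m; the calibration is good to about 2 mm. A picture is of the moment at which its call begins. There is no depth.
- r.sign_off(): hands the job in; it is judged then, once.
The state is a dict: "t": time; "qpos": joint angles; "qd": joint speeds; "joint_torque": joint torques, N m; "position": TCP position; "tool_rot": TCP orientation; "force": force on the tool from outside, world axes, zero at the start; "wrist_torque": the same for the moment, N m; "opening": finger opening in m; "gripper_force": force on a finger pad.
Only numpy, scipy, OpenCV 4.12 (cv2) and the standard library are available. Lean on these libraries where they do the work, as an engineer would, in place of code of your own. Each camera call takes 0.05 s, during which the arm holds its last target. There are 200 camera calls.

### The job

The bracket castings on the magnetic chuck are finished. Switch the magnet off - lift the cover on its control unit, flip the toggle beneath from on to off and close the cover again - and only then unload every casting into the lane tray, one to a lane, lying flat on the tray's floor. Each casting is heavier at one end, and nothing outside shows which end or where it balances: grip it lightly, try it with a lift of a few millimetres, shift the grip until it hangs level, then carry it level, lay it down rather than drop it, and leave the other things on the bench where they are.

Things in the scene. Friction and masses are not known exactly. Their poses are not given: they have to be found in the camera images.
- unit: Control unit of the magnet, a grey sheet-metal box fixed to the bench, 170 mm (x) by 100 mm (y), its top panel 70 mm above the bench. Origin: centre of its underside; x points away from the robot (within 0.15 rad), z up. The guarded toggle is in the middle of its top panel.
- cover (a joint): Hinge of the black hood that covers the toggle: 0 = closed, 1.75 rad = fully open, tipped back away from the robot. Free hinge: past about 1.2 rad it falls open and stays, below that it falls shut. The hood is open underneath and in front, 90 mm long, 40 wide (y), 42 high, with a 12 mm lip in front; closed, its sides clear the panel by 2 mm.
- cover_hinge (a point): Point on the cover's hinge axis, mid-width, 80 mm above the bench, 50 mm behind the middle of the unit (unit x = +50 mm). The axis runs along the unit's y; the free end swings up and back.
- cover_grip (a point): Point midway between the hood's two sides (40 mm apart over the outside), moving with the cover: 80 mm in front of the hinge and 14 mm above it when closed (94 mm above the bench). The sides can be pinched here from above, fingers closing along the unit's y, and the hood turns between the fingers.
- toggle (a joint): The magnet's toggle: 0 = on, leaning towards the robot; 0.9 rad = off, leaning away from the robot (unit +x). It stays where it is put; about 2 N at the tip moves it. At the start it is on (0 to 0.06).
- toggle_tip (a point): Centre of the 12 mm ball at the end of the steel toggle lever, 28 mm from its pivot.
- toggle_base (a point): The toggle's pivot, in the middle of the unit's top panel, 73 mm above the bench; the lever swings in the unit's x-z plane.
- chuck: Magnetic holding chuck, a flat steel block with fine brass lines, fixed to the bench, 230 (x) by 330 mm (y), its face 50 mm above the bench; a stop rail 8 mm thick along each y edge stands 7 mm above the face. Origin: centre of its underside; z up. It stands left or right of the control unit, the tray on the other side. It does not really attract: the toggle alone counts.
- tray: White plastic lane tray fixed to the bench, 233 (x) by 208 mm (y) outside, floor 6 mm above the bench, walls 4 mm thick, 16 mm high above the floor. Two ribs along x, 4 mm thick, 10 mm high above the floor, at y = -34 and +34 mm make three lanes centred at y = -68, 0, +68 mm, 64 mm wide, 225 mm long. Origin: centre of its underside; z up.
- casting1: Dark grey cored-iron bracket casting, 200 mm long. Bar 26 wide (y) x 30 mm high, x = -100 to +45 mm; boss block 26 wide x 50 mm high, x = +45 to +100, sides flush with the bar; foot 50 wide x 22 mm high, x = -100 to -62; thin gusset on the bar's top at x = +12 to +45. Origin: centre of the underside at mid-length; x along the bar to the boss, z up. Two or three castings are present.
- casting2: Outwardly the same as casting1. Each weighs 0.3 to 1.0 kg. Inside, the boss, the foot or both are cored out, which cannot be seen: the balance point lies on the centre line anywhere from x = -50 to +45 mm, 12 to 25 mm above the underside. At the start the castings lie on the chuck, roughly along the chuck's x, boss towards or away from the robot, some 105 mm apart.
- casting3: Outwardly the same as casting1. The sides are ground and oily, hence slippery: a casting pinched lightly across the bar more than 15 to 25 mm from its balance point swivels between the fingers and its heavy end stays down. A grip of 25 to 30 N carries it; over 35 N would mark it.
- oil_bottle: Bystander, not part of the job: white plastic bottle, 48 mm across, 115 mm high. Origin: centre of its underside.
- paste_jar: Bystander, not part of the job: amber jar, 60 mm across, 55 mm high. Origin: centre of its underside.
- brush: Bystander, not part of the job: flat brush, 170 mm long, lying. Origin: centre of its underside.
- screwdriver: Bystander, not part of the job: black screwdriver, 180 mm long, lying. Origin: centre of its underside.
- die_block: Bystander, not part of the job: brass block 45 by 65 by 30 mm. Origin: centre of its underside.
- spool: Bystander, not part of the job: wire spool standing on end, 72 mm across, 50 mm high. Origin: centre of its underside.
- carton: Bystander, not part of the job: cardboard carton 100 by 75 by 55 mm. Origin: centre of its underside.
Mind the look-alikes: they are no part of the job. Leave any purple look-alike of the casting1 alone.

How it is judged:
By the outcome, as a careful person would: the job done as asked, in the order asked, and still so for the second after the job is handed in, with the robot touching nothing.
Of casting1, casting2, casting3 only 2 to 3 are there at a start; the rules pass over those that are not, and their reading is None.
At some moment in a run one of casting1, casting2, casting3 may be knocked a few centimetres aside while the robot is not near it.
It also fails if it takes over 210 s, if anything falls off the work surface, if the arm or the gripper's body presses on something with over 40 N, if the wrist force passes 120 N, or if a joint passes its speed limit or range.

## Working session

There is one attempt and no reset: what is moved stays moved. The work goes in short steps, Python scripts to look and compute and a tool call to move; the robot and the scene stay as the last step left them, time stands still between calls to the robot, and variables do not carry over. Pictures are saved under pics/ and viewed, at most 14 in all, crops included, and the job is handed in when it is done.

Besides the shell and the picture viewer there is one more tool, called after "Call:" in YAML: its name, and indented under it one key for each argument. send_rows: Moves the arm, as the interface text tells. Its arguments: {"type":"object","properties":{"motion":{"type":"array","items":{"type":"array","items":{"type":"number"}}},"squeeze":{"type":"number"}},"required":["motion"]}

```bash
mkdir -p pics; ls; python3 - <<'E'
from cell import r
import cv2
for n in("top","side"):
    c=r.read_camera(n); cv2.imwrite(f"pics/{n}0.png",c["image"]); print(n,c["mtx"],c["dist_coeffs"],c["xyz"],c["attitude"])
s=r.get_state();print(s)
E
```

```text
pics
top [[413.94195287   0.         322.95225256]
 [  0.         413.94195287 204.08029534]
 [  0.           0.           1.        ]] [-0.02400307  0.          0.          0.          0.        ] [0.33046876 0.07071768 1.42326246] [[ 0.00960852 -0.99232008  0.1233229 ]
 [-0.9999129  -0.00841879  0.01016471]
 [-0.00904841 -0.12340983 -0.99231454]]
side [[373.61670649   0.         316.92527078]
 [  0.         373.61670649 201.11355651]
 [  0.           0.           1.        ]] [-0.04307463  0.          0.          0.          0.        ] [-0.00817344  0.64565529  0.87625109] [[-0.732774   -0.48080381  0.48152877]
 [-0.6804371   0.52490804 -0.51134812]
 [-0.0069002  -0.70235265 -0.71179572]]
{'t': 0.1, 'qpos': array([-1.48504039e+00,  3.42631410e-01,  1.52491202e+00, -1.90408216e-05,
        1.27544969e+00, -1.46026888e-01]), 'qd': array([-0.00029769,  0.00107248, -0.00200417, -0.00040621,  0.00103783,
       -0.00039534]), 'joint_torque': array([ 1.09960300e-03, -4.34447622e+01, -2.46492255e+01, -1.94065778e-04,
        4.78101618e-03, -2.76547532e-07]), 'position': array([ 0.12057972, -0.5106895 ,  0.30330994]), 'tool_rot': array([[ 9.73257140e-01,  2.29718351e-01, -1.38100753e-04],
       [ 2.29718317e-01, -9.73256160e-01,  1.39376148e-03],
       [ 1.85765180e-04, -1.38821258e-03, -9.99999019e-01]]), 'force': array([-0.68886019, -0.40309669,  0.13163738]), 'wrist_torque': array([-0.00029114, -0.04146677,  0.03675278]), 'gripper_force': 0.0, 'opening': 0.08508246520262937}
```

View pics/top0.png

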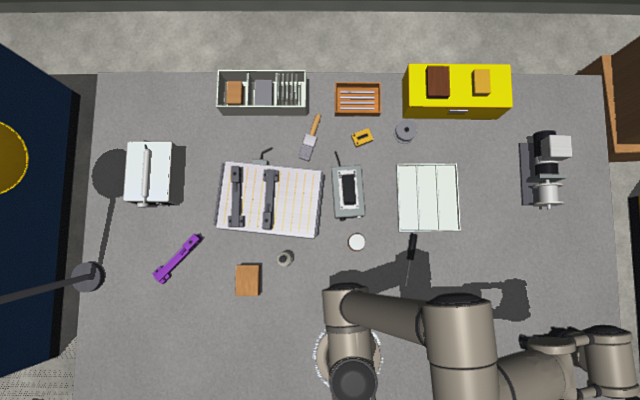

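View pics/side0.png

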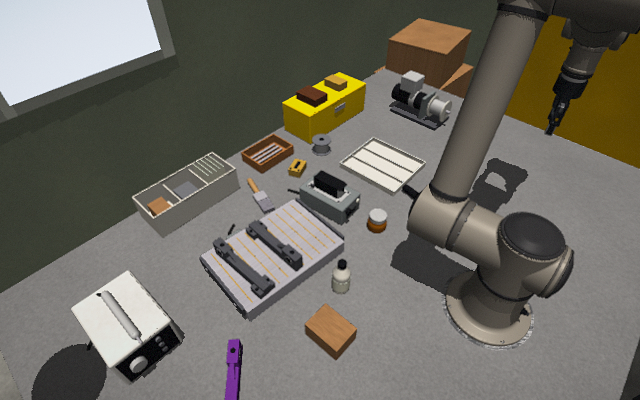

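Top view: two dark castings on the chuck at about (236,196) and (269,198). The purple look-alike at (178,258) is to be left alone. The unit with its black hood is at (349,190) and the tray at (428,198). Next: an enlarged crop with masks.

```bash
cat > h.py <<'E'
import numpy as np, cv2
from cell import r
def ray(c,uv,z):
    p=cv2.undistortPoints(np.array(uv,float).reshape(-1,1,2),c["mtx"],np.array(c["dist_coeffs"])).reshape(-1,2)
    d=np.c_[p,np.ones(len(p))]@np.array(c["attitude"]).T; o=np.array(c["xyz"])
    return o+d*((z-o[2])/d[:,2])[:,None]
def proj(c,P):
    R=np.array(c["attitude"]); P=np.atleast_2d(P)-np.array(c["xyz"])
    return cv2.projectPoints((P@R).reshape(-1,1,3),np.zeros(3),np.zeros(3),c["mtx"],np.array(c["dist_coeffs"]))[0].reshape(-1,2)
def shift(dw):  # world shift -> tool shares
    return np.round(np.array(r.get_state()["tool_rot"]).T@np.array(dw)/0.3,4)
def rect(c,mask,z):
    cs,_=cv2.findContours(mask.astype(np.uint8),cv2.RETR_EXTERNAL,cv2.CHAIN_APPROX_NONE)
    k=max(cs,key=cv2.contourArea).reshape(-1,2)
    return cv2.minAreaRect((ray(c,k,z)[:,:2]*1000).astype(np.float32)),k
E
python3 - <<'E'
from h import *
c=r.read_camera("top");im=c["image"]
cv2.imwrite("pics/crop1.png",cv2.resize(im[150:245,210:380],None,fx=4.6,fy=4.6,interpolation=cv2.INTER_CUBIC))
hsv=cv2.cvtColor(im,cv2.COLOR_BGR2HSV);V=hsv[...,2].astype(int);S=hsv[...,1]
def win(m,x0,x1,y0,y1):
    o=np.zeros_like(m);o[y0:y1,x0:x1]=m[y0:y1,x0:x1];return o
print("tray",rect(c,win(V>190,385,470,150,245),.022)[0])
print("hood",rect(c,win(V<50,335,365,165,212),.122)[0])
for x0,x1 in((224,250),(255,284)):
    m=win(V<110,x0,x1,160,234)
    q,k=rect(c,m,.09);print("cast",q,cv2.boundingRect(k))
print(proj(c,[[.5,.1,.05],[.6,.1,.05]]))
print(im[190,340:366].mean(1).astype(int)); print(im[190,225:285].mean(1).astype(int))
# blobs unit
E
```

```text
tray ((531.020751953125, -273.69842529296875), (228.39659118652344, 207.10069274902344), 1.4717395305633545)
hood ((541.0906372070312, 4.418006896972656), (90.98587036132812, 35.39811325073242), 2.8436203002929688)
cast ((521.15966796875, 366.6258850097656), (198.71009826660156, 48.827125549316406), 1.8831127882003784) (229, 166, 16, 61)
cast ((510.63031005859375, 254.89739990234375), (193.89500427246094, 46.36427307128906), 0.5364538431167603) (263, 170, 16, 60)
[[318.39832377 204.37889873]
 [318.72390776 174.96068786]]
[227 222 152  52  43  49  49  50  48  50  48  49  48  39  69 197 237 201
 155 154 156 157 142 140 148 146]
[217 218 207 194 213 223 193 125  98  90  87  79  87 111  85  34  79 176
 225 203 200 217 216 216 216 217 217 204 194 210 215 215 214 214 215 209
 191 199 217 219 180 117 103 109 111 109 109  98  60  75 178 220 208 196
 207 214 214 214 215 216]
```

View pics/crop1.png

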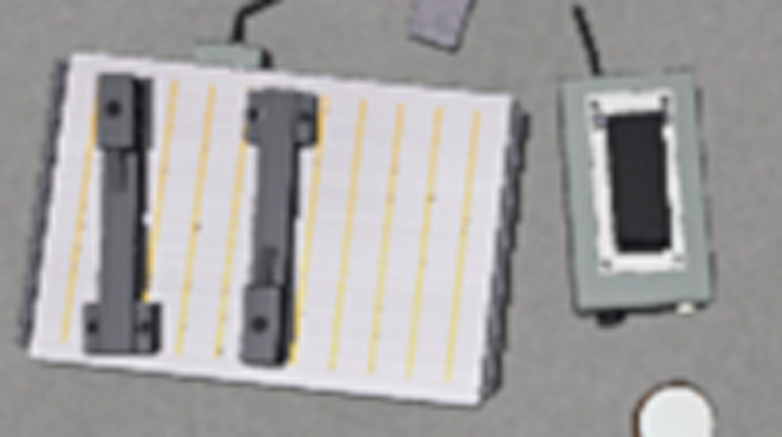

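The crop shows three things. Casting A (left): boss on the far side (116,110), foot near. Casting B: boss near (262,325), foot far. The hood on the unit's top is at (640,180). These two dark bars on the chuck, with foot, boss and gusset, fit the castings; the purple one lies on the bench and is excluded.

```bash
python3 - <<'E'
from h import *
c=r.read_camera("top")
def C(l,z): return ray(c,np.array(l)/4.6+[210,150]-.4,z)[:,:2]*1000
def show(n,l,z):
    p=C(l,z);print(n,p.round(0).tolist(),"mean",p.mean(0).round(1));return p.mean(0),p
u,p=show("unit",[(562,78),(692,72),(710,303),(577,312)],.07)
print("axis deg",np.degrees(np.arctan2(*(p[0]+p[1]-p[2]-p[3])[::-1])))
h,_=show("hood",[(608,115),(665,111),(671,246),(617,251)],.122)
for n,b,f in(("A",[(98,74),(135,74),(135,148),(98,148)],[(84,352),(158,352),(160,305),(84,303)]),
             ("B",[(245,285),(283,285),(280,363),(241,360)],[(246,92),(318,97),(315,147),(246,142)])):
    B,_=show(n+"boss",b,.1);F,_=show(n+"foot",f,.072)
    d=B-F;print(n,"len",np.linalg.norm(d),"deg",np.degrees(np.arctan2(d[1],d[0])),"origin",B-d/np.linalg.norm(d)*72.5, F+d/np.linalg.norm(d)*81)
p=C([(72,52),(516,95),(478,405),(30,358)],.05);print("chuck",p.round(0).tolist(),p.mean(0))
E
```

```text
unit [[625.0, 56.0], [630.0, -38.0], [462.0, -50.0], [455.0, 45.0]] mean [543.    3.2]
axis deg 4.137393675555719
hood [[588.0, 25.0], [591.0, -15.0], [496.0, -19.0], [492.0, 18.0]] mean [541.8   2.3]
Aboss [[619.0, 387.0], [619.0, 360.0], [566.0, 358.0], [566.0, 385.0]] mean [592.3 372.3]
Afoot [[423.0, 396.0], [423.0, 343.0], [457.0, 342.0], [458.0, 397.0]] mean [440.3 369.5]
A len 151.97646091457713 deg 1.0861708733272701 origin [519.81161729 370.96629661] [521.33488262 370.99517701]
Bboss [[469.0, 278.0], [469.0, 251.0], [415.0, 252.0], [416.0, 279.0]] mean [442.3 264.7]
Bfoot [[612.0, 285.0], [609.0, 233.0], [572.0, 234.0], [576.0, 284.0]] mean [592.4 259. ]
B len 150.18153397739016 deg 177.8159631298345 origin [514.7910997  261.97939457] [511.4750443  262.10585933]
chuck [[646.0, 418.0], [616.0, 90.0], [389.0, 115.0], [420.0, 440.0]] [517.77140721 265.84036834]
```

Call:
send_rows:
  motion:
    - [0.939,-0.498,0,0,0,0.0266,0]
    - [0.939,-0.498,0,0,0,0.0266,0]
    - [0.939,-0.498,0,0,0,0.0266,0]
    - [0.939,-0.498,0,0,0,0.0266,0]
    - [0.939,-0.498,0,0,0,0.0266,0]
    - [0.939,-0.498,0,0,0,0.0266,0]
    - [0.939,-0.498,0,0,0,0.0266,0]
    - [0.939,-0.498,0,0,0,0.0266,0]
    - [0.939,-0.498,0,0,0,0.0266,0]
    - [0.939,-0.498,0,0,0,0.0266,0]
    - [0.939,-0.498,0,0,0,0.0266,0]
  squeeze: 20

```text
t: 1.12
position: [0.3603, -0.3009, 0.3038]
tool_rot: [[0.998, 0.065, -0.001], [0.065, -0.998, -0.0], [-0.001, 0.0, -1.0]]
force: [-0.6, 0.1, -0.1]
opening: 0.0853
gripper_force: 0.0
```

Call:
send_rows:
  motion:
    - [0.569,-0.967,0.167,0,0,0,0]
    - [0.569,-0.967,0.167,0,0,0,0]
    - [0.569,-0.967,0.167,0,0,0,0]
    - [0.569,-0.967,0.167,0,0,0,0]
    - [0.569,-0.967,0.167,0,0,0,0]
    - [0.569,-0.967,0.167,0,0,0,0]
    - [0.569,-0.967,0.167,0,0,0,0]
    - [0.569,-0.967,0.167,0,0,0,0]
    - [0.569,-0.967,0.167,0,0,0,0]
    - [0.569,-0.967,0.167,0,0,0,0]
    - [0.569,-0.967,0.167,0,0,0,0]
    - [0.569,-0.967,0.167,0,0,0,0]
    - [0.569,-0.967,0.167,0,0,0,0]
    - [0.569,-0.967,0.167,0,0,0,0]

```text
t: 2.28
position: [0.5118, -0.0019, 0.2541]
tool_rot: [[0.998, 0.062, 0.0], [0.062, -0.998, -0.0], [0.0, 0.0, -1.0]]
force: [-1.0, 1.3, -0.3]
opening: 0.0857
gripper_force: 0.0
```

Call:
send_rows:
  motion:
    - [0,-0.006,0.1,0,0,0,0]
    - [0,-0.006,0.2,0,0,0,0]
    - [0,-0.006,0.27,0,0,0,0]
    - [0,-0.006,0.31,0,0,0,0]
    - [0,-0.006,0.345,0,0,0,0]
    - [0,-0.006,0.345,0,0,0,0.3]
    - [0,-0.006,0.345,0,0,0,0.6]
    - [0,-0.006,0.345,0,0,0,0.8]
    - [0,-0.006,0.345,0,0,0,0.8]
    - [0,-0.006,0.345,0,0,0,0.8]
    - [0,-0.006,0.345,0,0,0,0.8]
    - [0,-0.006,0.345,0,0,0,0.8]
    - [0,-0.006,0.345,0,0,0,0.8]
    - [0,-0.006,0.345,0,0,0,0.8]

```text
t: 3.45
position: [0.5123, 0.0016, 0.1514]
tool_rot: [[0.998, 0.065, 0.002], [0.065, -0.998, -0.0], [0.002, 0.0, -1.0]]
force: [-1.4, 2.1, 6.4]
opening: 0.0397
gripper_force: 22.4
```

Call:
send_rows:
  motion:
    - [0.01,0,-0.033,0,0,0,0.8]
    - [0.023,0,-0.064,0,0,0,0.8]
    - [0.041,0,-0.093,0,0,0,0.8]
    - [0.061,0,-0.121,0,0,0,0.8]
    - [0.086,0,-0.145,0,0,0,0.8]
    - [0.113,0,-0.166,0,0,0,0.8]
    - [0.142,0,-0.183,0,0,0,0.8]
    - [0.173,0,-0.197,0,0,0,0.8]
    - [0.2,0,-0.205,0,0,0,0.8]
    - [0.226,0,-0.21,0,0,0,0.8]
    - [0.253,0,-0.212,0,0,0,0.8]
    - [0.28,0,-0.213,0,0,0,0.8]
    - [0.308,0,-0.21,0,0,0,0.8]
    - [0.308,0,-0.21,0,0,0,0.8]
    - [0.308,0,-0.21,0,0,0,0.8]

```text
t: 4.7
position: [0.6044, 0.0086, 0.2137]
tool_rot: [[0.998, 0.066, 0.001], [0.066, -0.998, 0.001], [0.001, -0.001, -1.0]]
force: [0.0, 4.7, 0.6]
opening: 0.0399
gripper_force: 21.4
```

Call:
send_rows:
  motion:
    - [0,0,0,0,0,0,0]
    - [0,0,0,0,0,0,0]
    - [0,0,0,0,0,0,0]
    - [0,0,0,0,0,0,0]
    - [0,0,-0.1,0,0,0,0]
    - [0,0,-0.2,0,0,0,0]
    - [0,0,-0.3,0,0,0,0]
    - [-0.3,0,-0.3,0,0,0,0.5]
    - [-0.7,0,-0.3,0,0,0,1]
    - [-0.7,0,-0.3,0,0,0,1]
    - [-0.7,0,-0.3,0,0,0,1]
    - [-0.7,0,-0.3,0,0,0,1]
    - [-0.7,0,-0.3,0,0,0,1]
    - [-0.7,0,-0.3,0,0,0,1]
    - [-0.7,0,-0.3,0,0,0,1]

```text
t: 5.95
position: [0.3953, -0.0064, 0.304]
tool_rot: [[0.998, 0.064, 0.003], [0.064, -0.998, -0.001], [0.003, 0.001, -1.0]]
force: [-0.4, -0.3, 0.2]
opening: -0.0001
gripper_force: 0.0
```

```bash
python3 - <<'E'
from h import *
a=r.read_camera("top");b=r.read_camera("side")
A=cv2.resize(a["image"][150:245,300:400],(500,475),interpolation=cv2.INTER_CUBIC)
B=cv2.resize(b["image"][155:250,280:340+40],(300*0+500,475),interpolation=cv2.INTER_CUBIC)
cv2.imwrite("pics/open.png",cv2.resize(np.hstack([A,B]),(800,380)))
P=[[.54,.0025,.073],[.52,.0025,.096],[.53,.0025,.101]]
print(proj(a,P),proj(b,P))
s=r.get_state();print(s["position"],s["opening"])
E
```

```text
[[347.95005858 191.73581571]
 [348.29855637 196.75711705]
 [348.38481471 193.47136932]] [[330.23201066 189.24595661]
 [335.29114722 186.83073586]
 [332.85811196 184.11988295]]
[ 0.39591313 -0.00635949  0.30361501] -0.00034482400310057067
```

View pics/open.png

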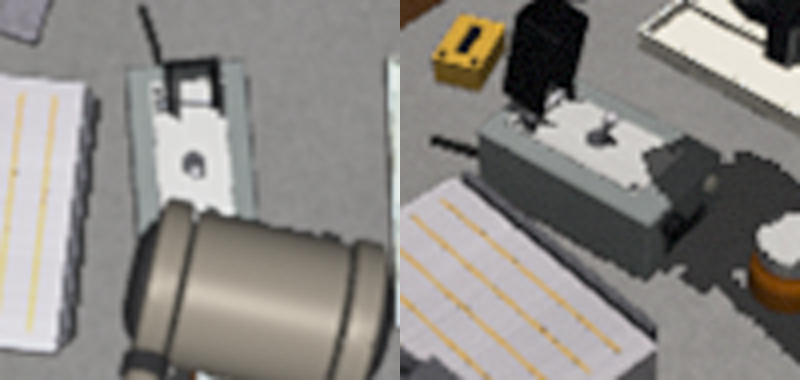

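Cover stands open; the toggle ball is at (608,120) in the right half of the crop, matching the predicted ‘on’ position. Now pushing it with closed fingers.

Call:
send_rows:
  motion:
    - [0.1,0.002,0.1,0,0,0,1]
    - [0.2,0.002,0.2,0,0,0,1]
    - [0.314,0.002,0.3,0,0,0,1]
    - [0.314,0.002,0.4,0,0,0,1]
    - [0.314,0.002,0.475,0,0,0,1]
    - [0.314,0.002,0.475,0,0,0,1]
    - [0.314,0.002,0.475,0,0,0,1]
    - [0.34,0.002,0.475,0,0,0,1]
    - [0.36,0.002,0.475,0,0,0,1]
    - [0.38,0.002,0.475,0,0,0,1]
    - [0.4,0.002,0.475,0,0,0,1]
    - [0.415,0.002,0.475,0,0,0,1]
    - [0.43,0.002,0.475,0,0,0,1]
    - [0.445,0.002,0.475,0,0,0,1]
    - [0.454,0.002,0.475,0,0,0,1]
    - [0.454,0.002,0.475,0,0,0,1]
    - [0.454,0.002,0.475,0,0,0,1]

```text
t: 7.47
position: [0.531, 0.002, 0.1607]
tool_rot: [[0.998, 0.065, 0.001], [0.065, -0.998, -0.0], [0.001, 0.0, -1.0]]
force: [-0.3, 0.8, 0.1]
opening: 0.0
gripper_force: 0.0
```

Call:
send_rows:
  motion:
    - [0.01,0,0,0,0,0,1]
    - [0.02,0,0,0,0,0,1]
    - [0.023,0,0,0,0,0,1]
    - [0.023,0,0,0,0,0,1]

```text
t: 7.8
position: [0.5374, 0.0025, 0.1605]
tool_rot: [[0.998, 0.065, -0.001], [0.065, -0.998, -0.0], [-0.001, -0.0, -1.0]]
force: [-2.2, -0.4, -0.0]
opening: 0.0001
gripper_force: 0.9
```

```bash
python3 - <<'E'
from h import *
s=r.get_state();print(s["position"],s["force"])
b=r.read_camera("side")
cv2.imwrite("pics/tog.png",cv2.resize(b["image"][140:220,290:390],(600,480),interpolation=cv2.INTER_CUBIC))
E
```

```text
[0.53738139 0.00252925 0.1605038 ] [-2.24155553 -0.39443593 -0.03881045]
```

View pics/tog.png

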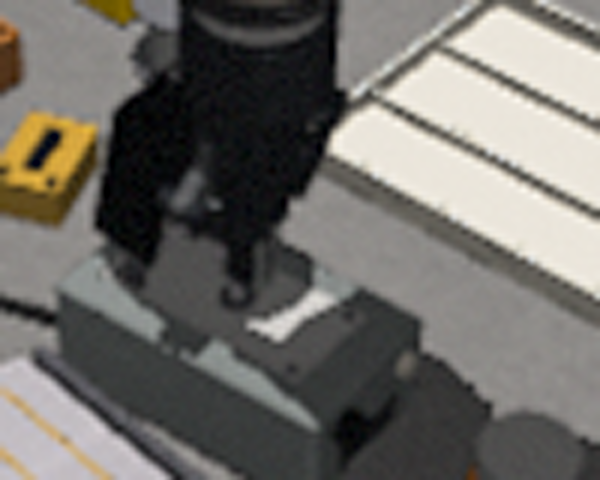

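The fingers are against the lever with about 2 N. I'll keep pushing in small steps until the force rises at the stop.

Call:
send_rows:
  motion:
    - [0.007,0,0,0,0,0,1]
    - [0.013,0,0,0,0,0,1]
    - [0.013,0,0,0,0,0,1]

```text
t: 8.1
position: [0.5402, 0.0028, 0.1602]
tool_rot: [[0.998, 0.065, -0.004], [0.065, -0.998, 0.0], [-0.004, -0.0, -1.0]]
force: [-6.6, -0.9, 1.5]
opening: -0.0002
gripper_force: 3.4
```

Call:
send_rows:
  motion:
    - [0.007,0,0,0,0,0,1]
    - [0.01,0,0,0,0,0,1]
    - [0.01,0,0,0,0,0,1]

```text
t: 8.35
position: [0.541, 0.0029, 0.16]
tool_rot: [[0.998, 0.065, -0.01], [0.065, -0.998, 0.0], [-0.01, -0.001, -1.0]]
force: [-15.8, -2.4, 6.6]
opening: 0.0001
gripper_force: 8.1
```

Call:
send_rows:
  motion:
    - [-0.05,0,0,0,0,0,1]
    - [-0.1,0,-0.05,0,0,0,1]
    - [-0.1,0,-0.15,0,0,0,1]
    - [-0.1,0,-0.27,0,0,0,1]
    - [-0.1,0,-0.38,0,0,0,0.5]
    - [-0.2,0,-0.38,0,0,0,0]
    - [-0.3,0,-0.38,0,0,0,0]
    - [-0.45,0,-0.38,0,0,0,0]
    - [-0.45,0,-0.38,0,0,0,0]
    - [-0.45,0,-0.38,0,0,0,0]

```text
t: 9.18
position: [0.4085, -0.0057, 0.2754]
tool_rot: [[0.998, 0.064, 0.002], [0.064, -0.998, -0.0], [0.002, 0.0, -1.0]]
force: [1.5, 0.2, 0.5]
opening: 0.0723
gripper_force: 0.0
```

```bash
python3 - <<'E'
from h import *
s=r.get_state();print(s["position"],s["force"])
a=r.read_camera("top");b=r.read_camera("side")
A=cv2.resize(a["image"][155:215,320:380],(400,400),interpolation=cv2.INTER_CUBIC)
B=cv2.resize(b["image"][150:220,295:365],(400,400),interpolation=cv2.INTER_CUBIC)
cv2.imwrite("pics/tog2.png",np.hstack([A,B]))
x=s["position"]
for g in([.6194,.0075,.156],): print(proj(a,g),proj(b,g))
P=[[.5295,.002,.098],[.5535,.003,.098]]
print(proj(a,P),proj(b,P))
E
```

```text
[ 0.40845466 -0.00570556  0.27539924] [1.45678201 0.16263547 0.53261572]
[[347.74999526 162.52802188]] [[310.16031084 158.30151808]]
[[348.49099502 193.76355309]
 [348.1965123  186.43847477]] [[333.06610373 184.83381545]
 [326.99353463 181.42115344]]
```

View pics/tog2.png

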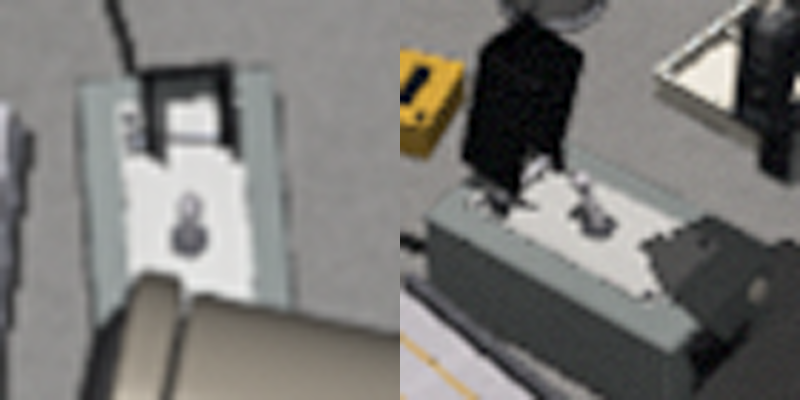

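The crop shows the cover open and the ball at (580,178), which is the ‘off’ position (predicted 327,181.4). Now closing the cover.

Call:
send_rows:
  motion:
    - [0.14,0,0,0,0,0,0]
    - [0.28,0,0,0,0,0,0]
    - [0.42,0,0,0,0,0,0]
    - [0.55,0,0,0,0,0,0]
    - [0.65,0,0,0,0,0,0]
    - [0.703,0,0,0,0,0,0]
    - [0.703,0,0,0,0,0,0]
    - [0.703,0,0.08,0,0,0,0]
    - [0.703,0,0.15,0,0,0,0]
    - [0.703,0,0.218,0,0,0,0]
    - [0.703,0,0.218,0,0,0,0.3]
    - [0.703,0,0.218,0,0,0,0.6]
    - [0.703,0,0.218,0,0,0,0.8]
    - [0.703,0,0.218,0,0,0,0.8]
    - [0.703,0,0.218,0,0,0,0.8]
    - [0.703,0,0.218,0,0,0,0.8]
    - [0.703,0,0.218,0,0,0,0.8]
    - [0.703,0,0.218,0,0,0,0.8]
  squeeze: 20

```text
t: 10.78
position: [0.6209, 0.0096, 0.2118]
tool_rot: [[0.998, 0.065, 0.004], [0.065, -0.998, 0.002], [0.004, -0.002, -1.0]]
force: [-0.2, 8.0, 3.1]
opening: 0.0397
gripper_force: 23.5
```

Call:
send_rows:
  motion:
    - [-0.039,0,-0.011,0,0,0,0.8]
    - [-0.079,0,-0.016,0,0,0,0.8]
    - [-0.12,0,-0.015,0,0,0,0.8]
    - [-0.16,0,-0.008,0,0,0,0.8]
    - [-0.198,0,0.004,0,0,0,0.8]
    - [-0.234,0,0.023,0,0,0,0.8]
    - [-0.267,0,0.047,0,0,0,0.8]
    - [-0.296,0,0.075,0,0,0,0.8]
    - [-0.321,0,0.107,0,0,0,0.8]
    - [-0.34,0,0.143,0,0,0,0.8]
    - [-0.352,0,0.176,0,0,0,0.8]
    - [-0.36,0,0.2,0,0,0,0.8]
    - [-0.36,0,0.2,0,0,0,0.8]

```text
t: 11.87
position: [0.5189, 0.002, 0.1579]
tool_rot: [[0.998, 0.065, 0.023], [0.065, -0.998, -0.0], [0.023, 0.001, -1.0]]
force: [3.9, 12.3, 37.0]
opening: 0.0391
gripper_force: 46.6
```

Call:
send_rows:
  motion:
    - [0,0,0,0,0,0,0]
    - [0,0,0,0,0,0,0]
    - [0,0,0,0,0,0,0]
    - [0,0,0,0,0,0,0]
    - [0,0,-0.1,0,0,0,0]
    - [0,0,-0.2,0,0,0,0]
    - [0,0,-0.33,0,0,0,0]
    - [0,-0.1,-0.45,0,0,0,0]
    - [0,-0.3,-0.45,0,0,0,0]
    - [-0.0,-0.5,-0.45,0,0,0,0]
    - [0,-0.7,-0.45,0,0,0,0]
    - [0,-0.85,-0.45,0,0,0.0043,0]
    - [0,-0.85,-0.45,0,0,0.0043,0]
    - [0,-0.85,-0.45,0,0,0.0043,0]
    - [0,-0.85,-0.45,0,0,0.0043,0]

```text
t: 13.12
position: [0.4949, 0.2592, 0.2837]
tool_rot: [[0.999, 0.042, -0.001], [0.042, -0.999, 0.001], [-0.001, -0.001, -1.0]]
force: [-0.2, 0.4, -0.4]
opening: 0.0855
gripper_force: 0.0
```

```bash
python3 - <<'E'
from h import *
s=r.get_state();print(s["position"],s["force"])
a=r.read_camera("top");b=r.read_camera("side")
A=cv2.resize(a["image"][150:240,215:385],(800,424),interpolation=cv2.INTER_CUBIC)
cv2.imwrite("pics/closed.png",A)
E
```

```text
[0.49491571 0.25922794 0.28370387] [-0.20066639  0.35667835 -0.43775838]
```

View pics/closed.png

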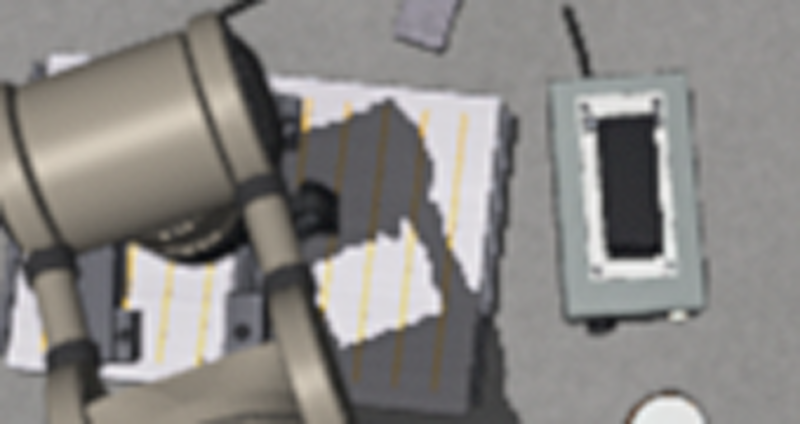

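Cover is closed (hood dark at (630,185)). Now casting B: grip at its middle and test-lift.

Call:
send_rows:
  motion:
    - [0.06,-0.007,0.1,0,0,0.0128,0]
    - [0.06,-0.007,0.2,0,0,0.0128,0]
    - [0.06,-0.007,0.3,0,0,0.0128,0]
    - [0.06,-0.007,0.38,0,0,0.0128,0]
    - [0.06,-0.007,0.45,0,0,0.0128,0]
    - [0.06,-0.007,0.5,0,0,0.0128,0]
    - [0.06,-0.007,0.526,0,0,0.0128,0]
    - [0.06,-0.007,0.526,0,0,0.0128,0.3]
    - [0.06,-0.007,0.526,0,0,0.0128,0.5]
    - [0.06,-0.007,0.526,0,0,0.0128,0.6]
    - [0.06,-0.007,0.526,0,0,0.0128,0.7]
    - [0.06,-0.007,0.526,0,0,0.0128,0.8]
    - [0.06,-0.007,0.526,0,0,0.0128,0.9]
    - [0.06,-0.007,0.526,0,0,0.0128,0.9]
    - [0.06,-0.007,0.526,0,0,0.0128,0.9]
    - [0.06,-0.007,0.526,0,0,0.0128,0.9]
    - [0.06,-0.007,0.526,0,0,0.0128,0.9]
  squeeze: 26

```text
t: 14.63
position: [0.5145, 0.2589, 0.1281]
tool_rot: [[0.999, -0.042, 0.003], [-0.042, -0.999, 0.002], [0.003, -0.002, -1.0]]
force: [0.3, 3.4, 5.5]
opening: 0.0257
gripper_force: 25.8
```

```bash
python3 - <<'E'
from h import *
s=r.get_state();print({k:np.round(s[k],4) for k in("position","force","wrist_torque","opening","gripper_force","tool_rot")})
E
```

```text
{'position': array([0.5145, 0.2589, 0.1281]), 'force': array([0.3108, 3.4263, 5.5463]), 'wrist_torque': array([0.5883, 0.0276, 0.0841]), 'opening': np.float64(0.0257), 'gripper_force': np.float64(25.79), 'tool_rot': array([[ 0.9991, -0.0423,  0.0034],
       [-0.0423, -0.9991,  0.0015],
       [ 0.0034, -0.0017, -1.    ]])}
```

Call:
send_rows:
  motion:
    - [0,0,-0.01,0,0,0,0.9]
    - [0,0,-0.02,0,0,0,0.9]
    - [0,0,-0.02,0,0,0,0.9]
    - [0,0,-0.02,0,0,0,0.9]
    - [0,0,-0.02,0,0,0,0.9]
    - [0,0,-0.02,0,0,0,0.9]

```text
t: 15.13
position: [0.5134, 0.2579, 0.1321]
tool_rot: [[0.999, -0.043, -0.001], [-0.043, -0.999, -0.001], [-0.001, 0.001, -1.0]]
force: [0.0, -0.1, -5.0]
opening: 0.0252
gripper_force: 26.0
```

```bash
python3 - <<'E'
from h import *
s=r.get_state();print({k:np.round(s[k],4) for k in("position","force","wrist_torque","opening","gripper_force")})
E
```

```text
{'position': array([0.5134, 0.2579, 0.1321]), 'force': array([ 0.041 , -0.0658, -5.0347]), 'wrist_torque': array([0.0074, 0.1317, 0.0529]), 'opening': np.float64(0.0252), 'gripper_force': np.float64(25.99)}
```

Reading: 5.0 N with 0.13 N m, so the balance point lies about 26 mm or more further away from the robot. Lowering and shifting the grip by 28 mm.

Call:
send_rows:
  motion:
    - [0,0,0.01,0,0,0,0.9]
    - [0,0,0.02,0,0,0,0.9]
    - [0,0,0.02,0,0,0,0.9]
    - [0,0,0.02,0,0,0,0.4]
    - [0,0,0.02,0,0,0,0.3]
    - [0,0,0.02,0,0,0,0.3]
    - [0.05,0,0.02,0,0,0,0.3]
    - [0.093,0,0.02,0,0,0,0.3]
    - [0.093,0,0.02,0,0,0,0.3]
    - [0.093,0,0.02,0,0,0,0.5]
    - [0.093,0,0.02,0,0,0,0.7]
    - [0.093,0,0.02,0,0,0,0.9]
    - [0.093,0,0.02,0,0,0,0.9]
    - [0.093,0,0.02,0,0,0,0.9]
    - [0.093,0,0.02,0,0,0,0.9]
    - [0.093,0,0.02,0,0,0,0.9]

```text
t: 16.47
position: [0.5409, 0.257, 0.1264]
tool_rot: [[0.999, -0.043, -0.001], [-0.043, -0.999, -0.0], [-0.001, 0.0, -1.0]]
force: [-3.0, -0.4, 0.1]
opening: 0.0255
gripper_force: 27.0
```

Call:
send_rows:
  motion:
    - [0,0,-0.01,0,0,0,0.9]
    - [0,0,-0.02,0,0,0,0.9]
    - [0,0,-0.02,0,0,0,0.9]
    - [0,0,-0.02,0,0,0,0.9]
    - [0,0,-0.02,0,0,0,0.9]
    - [0,0,-0.02,0,0,0,0.9]

```text
t: 16.97
position: [0.5415, 0.2568, 0.1323]
tool_rot: [[0.999, -0.043, -0.0], [-0.043, -0.999, -0.0], [-0.0, 0.0, -1.0]]
force: [-0.8, -1.0, -5.6]
opening: 0.0254
gripper_force: 26.3
```

```bash
python3 - <<'E'
from h import *
s=r.get_state();print({k:np.round(s[k],4) for k in("position","force","wrist_torque","opening","gripper_force")})
E
```

```text
{'position': array([0.5415, 0.2568, 0.1323]), 'force': array([-0.8303, -0.9888, -5.6062]), 'wrist_torque': array([0.0126, 0.0941, 0.0072]), 'opening': np.float64(0.0254), 'gripper_force': np.float64(26.3059)}
```

Call:
send_rows:
  motion:
    - [0,0,0.01,0,0,0,0.9]
    - [0,0,0.02,0,0,0,0.9]
    - [0,0,0.02,0,0,0,0.9]
    - [0,0,0.02,0,0,0,0.4]
    - [0,0,0.02,0,0,0,0.3]
    - [0,0,0.02,0,0,0,0.3]
    - [0.03,0,0.02,0,0,0,0.3]
    - [0.053,0,0.02,0,0,0,0.3]
    - [0.053,0,0.02,0,0,0,0.3]
    - [0.053,0,0.02,0,0,0,0.5]
    - [0.053,0,0.02,0,0,0,0.7]
    - [0.053,0,0.02,0,0,0,0.9]
    - [0.053,0,0.02,0,0,0,0.9]
    - [0.053,0,0.02,0,0,0,0.9]
    - [0.053,0,0.02,0,0,0,0.9]
    - [0.053,0,0.02,0,0,0,0.9]
  squeeze: 28

```text
t: 18.3
position: [0.5573, 0.2563, 0.1265]
tool_rot: [[0.999, -0.043, -0.0], [-0.043, -0.999, -0.0], [-0.0, 0.0, -1.0]]
force: [0.5, -0.4, -0.4]
opening: 0.0257
gripper_force: 29.1
```

Call:
send_rows:
  motion:
    - [0,0,-0.01,0,0,0,0.9]
    - [0,0,-0.02,0,0,0,0.9]
    - [0,0,-0.027,0,0,0,0.9]
    - [0,0,-0.027,0,0,0,0.9]
    - [0,0,-0.027,0,0,0,0.9]
    - [0,0,-0.027,0,0,0,0.9]

```text
t: 18.8
position: [0.5574, 0.2562, 0.1345]
tool_rot: [[0.999, -0.043, -0.0], [-0.043, -0.999, -0.0], [-0.0, 0.0, -1.0]]
force: [-1.2, -0.4, -5.8]
opening: 0.0259
gripper_force: 28.4
```

```bash
python3 - <<'E'
from h import *
s=r.get_state();print({k:np.round(s[k],4) for k in("position","force","wrist_torque","opening","gripper_force")})
b=r.read_camera("side"); cv2.imwrite("pics/B.png",cv2.resize(b["image"][190:320,190:350],(800,650))[:600])
E
```

```text
{'position': array([0.5574, 0.2562, 0.1345]), 'force': array([-1.1891, -0.3856, -5.8466]), 'wrist_torque': array([ 0.0066, -0.0652, -0.0236]), 'opening': np.float64(0.0259), 'gripper_force': np.float64(28.4245)}
```

View pics/B.png

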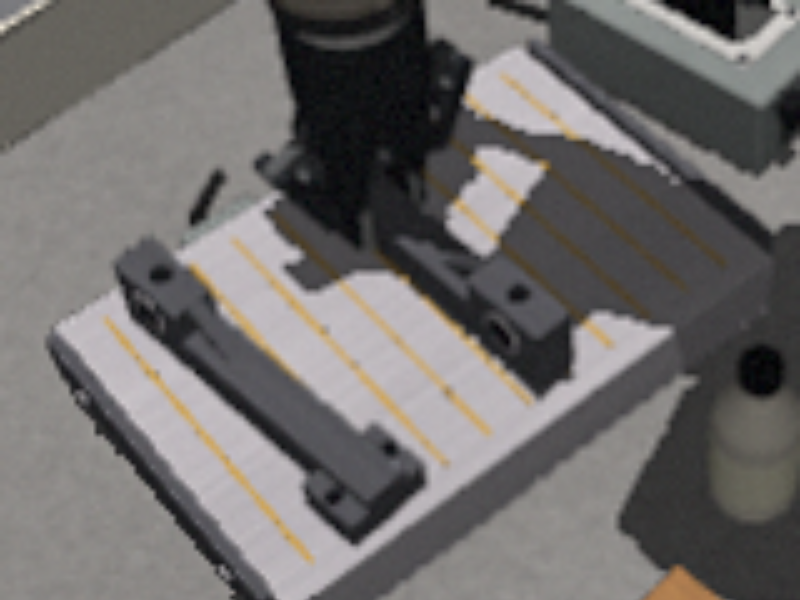

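The picture shows B held with its boss end near (530,330), perhaps drooping. I'll average the force readings to settle it.

```bash
cat >> h.py <<'E'
def avg(n=10):
    F=[];T=[]
    for i in range(n):
        r.read_camera("top");s=r.get_state();F.append(s["force"]);T.append(s["wrist_torque"])
    print("F",np.mean(F,0).round(2),"sd",np.std(F,0).round(2),"T",np.mean(T,0).round(3),"sd",np.std(T,0).round(3),"off mm",round(-1000*np.mean(T,0)[1]/np.mean(F,0)[2],1),"pos",s["position"].round(4),s["t"])
E
python3 -c "
from h import *
avg()"
```

```text
F [ 0.09 -0.08 -5.51] sd [0.51 0.47 0.64] T [ 0.003 -0.045 -0.016] sd [0.027 0.025 0.03 ] off mm -8.2 pos [0.5575 0.2562 0.1347] 19.35
```

Call:
send_rows:
  motion:
    - [0,0,0.01,0,0,0,0.9]
    - [0,0,0.02,0,0,0,0.9]
    - [0,0,0.027,0,0,0,0.9]
    - [0,0,0.027,0,0,0,0.9]
    - [0,0,0.027,0,0,0,0.4]
    - [0,0,0.027,0,0,0,0.3]
    - [-0.01,0,0.027,0,0,0,0.3]
    - [-0.027,0,0.027,0,0,0,0.3]
    - [-0.027,0,0.027,0,0,0,0.3]
    - [-0.027,0,0.027,0,0,0,0.5]
    - [-0.027,0,0.027,0,0,0,0.7]
    - [-0.027,0,0.027,0,0,0,0.9]
    - [-0.027,0,0.027,0,0,0,0.9]
    - [-0.027,0,0.027,0,0,0,0.9]
    - [-0.027,0,0.027,0,0,0,0.9]
    - [-0.027,0,0.027,0,0,0,0.9]
  squeeze: 28

```text
t: 20.68
position: [0.5495, 0.2566, 0.1267]
tool_rot: [[0.999, -0.043, 0.0], [-0.043, -0.999, -0.0], [0.0, 0.0, -1.0]]
force: [-0.5, -0.8, 2.9]
opening: 0.0257
gripper_force: 29.4
```

Call:
send_rows:
  motion:
    - [0,0,-0.01,0,0,0,0.9]
    - [0,0,-0.02,0,0,0,0.9]
    - [0,0,-0.027,0,0,0,0.9]
    - [0,0,-0.027,0,0,0,0.9]
    - [0,0,-0.027,0,0,0,0.9]

```text
t: 21.1
position: [0.5493, 0.2566, 0.1344]
tool_rot: [[0.999, -0.043, -0.0], [-0.043, -0.999, -0.0], [-0.0, 0.0, -1.0]]
force: [0.1, 0.6, -5.5]
opening: 0.0256
gripper_force: 28.4
```

```bash
python3 -c "
from h import *
avg(10)"
```

```text
F [-0.17 -0.23 -5.95] sd [0.45 0.31 0.39] T [-0.008 -0.004  0.003] sd [0.023 0.026 0.043] off mm -0.6 pos [0.5494 0.2566 0.1346] 21.6
```

```bash
python3 - <<'E'
from h import *
c=r.read_camera("top");b=r.read_camera("side")
m=np.zeros((400,640),bool);V=c["image"].max(2);m[150:245,385:470]=V[150:245,385:470]>190
q,k=rect(c,m,.022);print(q,cv2.boxPoints(q).round(0).tolist())
p=ray(c,k,.022)[:,:2]*1000;h=cv2.convexHull(p.astype(np.float32)).reshape(-1,2)
for sx in(1,-1):
    for sy in(1,-1): print(sx,sy,h[np.argmax(sx*h[:,0]+sy*h[:,1])])
# side boss
p=ray(b,np.array([(470,275),(510,258),(572,318),(532,342)])/5+190,.108)[:,:2]*1000;print(p.round(0),p.mean(0))
# side tray
V=b["image"].max(2);m=np.zeros((400,640),bool);m[135:195,335:430]=V[135:195,335:430]>190
q,k=rect(b,m,.022);print("side",q,cv2.boxPoints(q).round(0).tolist())
# ribs: dark lines in top
for row in (175,195,215): print(row,c["image"][row,394:464].mean(1).astype(int))
E
```

```text
((529.2930297851562, -273.7428283691406), (224.9399871826172, 207.10069274902344), 1.4717397689819336) [[414.0, -173.0], [420.0, -380.0], [644.0, -374.0], [639.0, -167.0]]
1 1 [ 639.1095  -169.01727]
1 -1 [ 640.8314 -365.7664]
-1 1 [ 415.1004  -176.34518]
-1 -1 [ 423.54984 -379.66458]
[[466. 269.]
 [458. 247.]
 [408. 252.]
 [412. 277.]] [435.92860639 261.11914218]
side ((527.6449584960938, -195.318359375), (205.94972229003906, 52.72609329223633), 1.223657488822937) [[424.0, -171.0], [425.0, -224.0], [631.0, -219.0], [630.0, -167.0]]
175 [145 140 112 202 218 220 228 227 227 227 226 226 227 227 226 227 226 227
 227 227 228 229 174 206 229 228 227 227 226 227 226 226 226 226 227 227
 226 226 227 228 229 187 187 208 225 226 226 225 226 226 226 226 225 225
 225 225 226 225 226 228 234 137  92 208 153 138 143 142 140 141]
195 [140 141 123  94 202 234 229 227 227 228 227 227 227 227 227 226 227 227
 226 227 227 228 210 180 204 225 227 227 227 227 227 227 227 226 226 226
 227 226 227 227 228 229 178 187 195 222 227 227 226 226 226 226 226 226
 226 226 226 226 226 226 229 234 138  89 219 162 145 146 146 145]
215 [138 143 140 117 118 207 232 229 228 228 228 228 228 228 227 228 227 227
 228 228 228 229 228 209 198 197 220 228 227 227 227 227 227 227 227 227
 227 226 226 226 226 228 230 176 190 217 226 227 227 227 227 226 227 226
 226 226 227 225 227 227 226 229 233 164  97 238 162 136 140 144]
```

```bash
python3 - <<'E'
from h import *
c=r.read_camera("top")
p=ray(c,[(425.85,175),(426.75,195),(427.85,215)],.012)*1000;print(p.round(1))
for col in (405,425,445):
    print(col,c["image"][158:172,col].mean(1).astype(int),c["image"][224:238,col].mean(1).astype(int))
print("far",ray(c,[(425,i) for i in range(160,170)],.022)[:,0].round(3));print("near",ray(c,[(425,i) for i in range(226,237)],.022)[:,0].round(3))
P=[[.531+a*np.cos(.028)-b_*np.sin(.028),-.2735+a*np.sin(.028)+b_*np.cos(.028),.022] for a in(-.1165,.1165) for b_ in(-.104,.104)]
print(proj(c,P).round(1))
E
```

```text
[[ 610.4 -270.3   12. ]
 [ 540.4 -271.8   12. ]
 [ 471.3 -274.1   12. ]]
405 [141 141 141 138 141 175 189 138 191 231 228 227 227 226] [228 227 228 229 230 192 180 201 134 142 143 141 140 141]
425 [145 144 145 140 141 188 202 161 229 229 227 226 226 226] [227 227 227 228 230 204 177 175 137 137 141 139 139 141]
445 [140 142 142 142 135 158 185 172 229 227 225 226 226 225] [226 226 226 227 229 222 164 123 143 142 140 139 141 142]
far [0.661 0.658 0.654 0.651 0.647 0.643 0.64  0.636 0.633 0.629]
near [0.433 0.429 0.426 0.423 0.419 0.416 0.412 0.409 0.406 0.402 0.399]
[[460.4 230.8]
 [399.  232. ]
 [456.4 163.3]
 [396.2 164.4]]
```

B hangs level at its balance point. Tray centre is about (0.534,-0.273) with yaw 1.6°, and B goes to the far lane. Lifting and carrying.

Call:
send_rows:
  motion:
    - [0,0,-0.02,0,0,0,0.9]
    - [0,0,-0.06,0,0,0,0.9]
    - [0,0,-0.12,0,0,0,0.9]
    - [0,0,-0.18,0,0,0,0.9]
    - [0,0,-0.24,0,0,0,0.9]
    - [0,0,-0.3,0,0,0,0.9]
    - [0,0,-0.36,0,0,0,0.9]
    - [0,0,-0.4,0,0,0,0.9]
    - [0.001,0.02,-0.418,0,0,0,0.9]
    - [0.005,0.06,-0.418,0,0,0,0.9]
    - [0.01,0.12,-0.418,0,0,0,0.9]
    - [0.016,0.19,-0.418,0,0,0,0.9]
    - [0.022,0.26,-0.418,0,0,0,0.9]
    - [0.027,0.33,-0.418,0,0,0,0.9]
    - [0.033,0.4,-0.418,0,0,0,0.9]
    - [0.039,0.47,-0.418,0,0,0,0.9]
    - [0.045,0.54,-0.418,0,0,0,0.9]
    - [0.051,0.61,-0.418,0,0,0,0.9]
    - [0.056,0.67,-0.418,0,0,0,0.9]
    - [0.058,0.7,-0.418,0,0,0,0.9]

```text
t: 23.42
position: [0.5571, 0.043, 0.259]
tool_rot: [[0.999, -0.045, -0.002], [-0.045, -0.999, -0.001], [-0.002, 0.001, -1.0]]
force: [-0.1, 0.4, -5.3]
opening: 0.0253
gripper_force: 28.4
```

Call:
send_rows:
  motion:
    - [0.003,0.03,0,0,0,0,0.9]
    - [0.008,0.09,0,0,0,0,0.9]
    - [0.013,0.16,0,0,0,0,0.9]
    - [0.019,0.23,0,0,0,0,0.9]
    - [0.025,0.3,0,0,0,-0.001,0.9]
    - [0.031,0.37,0,0,0,-0.002,0.9]
    - [0.037,0.44,0,0,0,-0.003,0.9]
    - [0.042,0.51,0,0,0,-0.004,0.9]
    - [0.048,0.58,0,0,0,-0.005,0.9]
    - [0.054,0.65,0,0,0,-0.006,0.9]
    - [0.06,0.72,0,0,0,-0.007,0.9]
    - [0.066,0.79,0,0,0,-0.008,0.9]
    - [0.072,0.86,0,0,0,-0.009,0.9]
    - [0.078,0.93,0,0,0,-0.01,0.9]
    - [0.082,0.98,0,0,0,-0.0113,0.9]
    - [0.082,0.98,0,0,0,-0.0113,0.9]
    - [0.082,0.98,0,0,0,-0.0113,0.9]

```text
t: 24.83
position: [0.5694, -0.2492, 0.2593]
tool_rot: [[1.0, 0.027, -0.001], [0.027, -1.0, 0.001], [-0.001, -0.001, -1.0]]
force: [0.4, 0.3, -5.9]
opening: 0.0257
gripper_force: 28.7
```

```bash
python3 -c "
from h import *
avg(6)
s=r.get_state();print(s['opening'],s['tool_rot'].round(4)[:,0])
b=r.read_camera('side');cv2.imwrite('pics/carry.png',cv2.resize(b['image'][90:200,320:450],(800,677))[:600])"
```

```text
F [ 0.14 -0.12 -5.8 ] sd [0.66 0.39 0.6 ] T [-0.015 -0.024 -0.008] sd [0.03  0.03  0.033] off mm -4.2 pos [ 0.5699 -0.2478  0.2602] 25.1333
0.025242470205671618 [ 9.996e-01  2.940e-02 -1.000e-04]
```

View pics/carry.png

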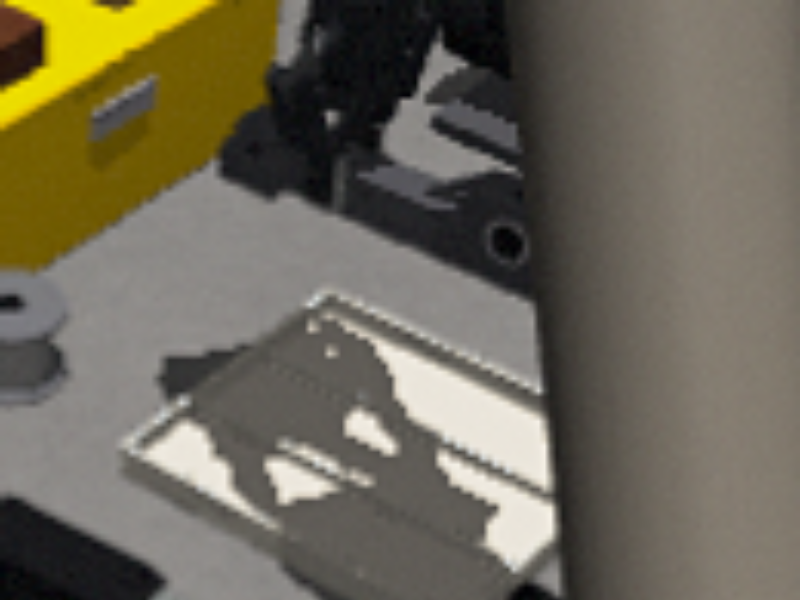

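B hangs level above the tray (underside edge parallel to the tray edge). Shifting to the far lane and lowering.

Call:
send_rows:
  motion:
    - [0,0.03,0,0,0,0,0.9]
    - [0,0.09,0,0,0,0,0.9]
    - [0,0.16,0,0,0,0,0.9]
    - [0,0.23,0,0,0,0,0.9]
    - [0,0.28,0,0,0,0,0.9]
    - [0,0.307,0.02,0,0,0,0.9]
    - [0,0.307,0.06,0,0,0,0.9]
    - [0,0.307,0.12,0,0,0,0.9]
    - [0,0.307,0.18,0,0,0,0.9]
    - [0,0.307,0.24,0,0,0,0.9]
    - [0,0.307,0.3,0,0,0,0.9]
    - [0,0.307,0.36,0,0,0,0.9]
    - [0,0.307,0.41,0,0,0,0.9]
    - [0,0.307,0.45,0,0,0,0.9]
    - [0,0.307,0.48,0,0,0,0.9]
    - [0,0.307,0.5,0,0,0,0.9]
    - [0,0.307,0.5,0,0,0,0.9]
    - [0,0.307,0.5,0,0,0,0.9]

```text
t: 26.68
position: [0.5726, -0.3409, 0.1104]
tool_rot: [[1.0, 0.028, 0.0], [0.028, -1.0, -0.0], [0.0, 0.0, -1.0]]
force: [-0.3, -1.0, -5.1]
opening: 0.0255
gripper_force: 28.8
```

```bash
python3 -c "
from h import *
s=r.get_state();print(s['position'],s['force'])
a=r.read_camera('top');cv2.imwrite('pics/over.png',cv2.resize(a['image'][150:245,385:480],(600,600),interpolation=cv2.INTER_CUBIC))"
```

```text
[ 0.57260124 -0.3409108   0.11040182] [-0.25444181 -1.04891908 -5.11376777]
```

View pics/over.png

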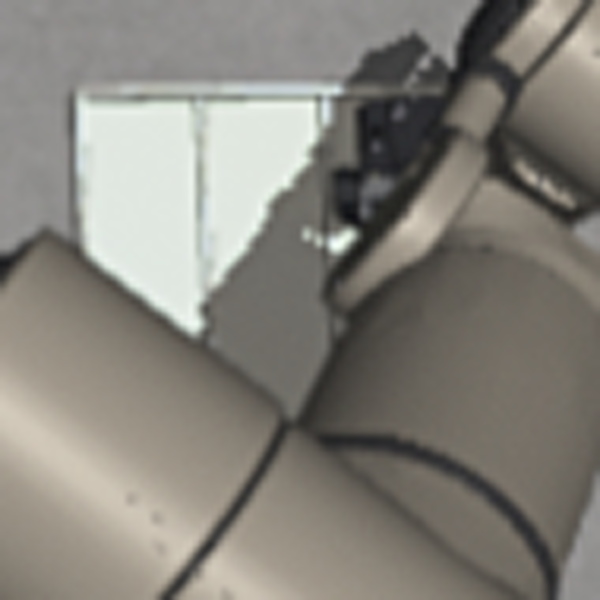

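```bash
python3 -c "
from h import *
a=r.read_camera('top')
print(ray(a,np.array([(360,97),(356,165)])/6.316+[384.6,149.6],.056).round(4))
print('rib',ray(a,np.array([(326,97),(203,97)])/6.316+[384.6,149.6],.016).round(4))
print('farwall', ray(a,np.array([(200,84),(200,97)])/6.316+[384.6,149.6],.022).round(4))"
```

```text
[[ 0.6365 -0.3135  0.056 ]
 [ 0.5996 -0.3103  0.056 ]]
rib [[ 0.6453 -0.306   0.016 ]
 [ 0.6447 -0.2385  0.016 ]]
farwall [[ 0.6506 -0.2357  0.022 ]
 [ 0.6433 -0.2355  0.022 ]]
```

Clearances are good (10 mm to the far wall, 5 mm to the rib). Laying it down.

Call:
send_rows:
  motion:
    - [0,0,0.03,0,0,0,0.9]
    - [0,0,0.055,0,0,0,0.9]
    - [0,0,0.07,0,0,0,0.9]
    - [0,0,0.08,0,0,0,0.9]
    - [0,0,0.086,0,0,0,0.9]
    - [0,0,0.09,0,0,0,0.9]
    - [0,0,0.09,0,0,0,0.9]
    - [0,0,0.09,0,0,0,0.9]

```text
t: 27.45
position: [0.5726, -0.3409, 0.0833]
tool_rot: [[1.0, 0.028, 0.0], [0.028, -1.0, -0.0], [0.0, 0.0, -1.0]]
force: [0.3, 0.5, -5.5]
opening: 0.0253
gripper_force: 28.8
```

Not yet resting; continuing in 1 mm steps.

Call:
send_rows:
  motion:
    - [0,0,0.003,0,0,0,0.9]
    - [0,0,0.005,0,0,0,0.9]
    - [0,0,0.005,0,0,0,0.9]
    - [0,0,0.005,0,0,0,0.9]

```text
t: 27.78
position: [0.5727, -0.341, 0.0828]
tool_rot: [[1.0, 0.028, 0.001], [0.028, -1.0, -0.001], [0.001, 0.001, -1.0]]
force: [-3.3, 1.6, 5.4]
opening: 0.0257
gripper_force: 30.1
```

```bash
python3 -c "
from h import *
avg(3)"
```

```text
F [-2.83  1.85  6.33] sd [0.48 0.61 0.07] T [ 0.366  0.49  -0.013] sd [0.032 0.032 0.014] off mm -77.4 pos [ 0.5727 -0.341   0.0828] 27.9333
```

Resting on the floor. Releasing gently and lifting.

Call:
send_rows:
  motion:
    - [0,0,-0.003,0,0,0,0.68]
    - [0,0,-0.003,0,0,0,0.64]
    - [0,0,-0.003,0,0,0,0.62]
    - [0,0,-0.003,0,0,0,0.62]
    - [0,0,-0.03,0,0,0,0.62]
    - [0,0,-0.07,0,0,0,0.6]
    - [0,0,-0.17,0,0,0,0.3]
    - [0,0,-0.3,0,0,0,0]
    - [0,0,-0.44,0,0,0,0]
    - [0,0,-0.55,0,0,0,0]
    - [0,-0.1,-0.65,0,0,0,0]
    - [0,-0.25,-0.65,0,0,0,0]
    - [0,-0.39,-0.65,0,0,0,0]
    - [0,-0.53,-0.65,0,0,0,0]
    - [0,-0.67,-0.65,0,0,0,0]
    - [0,-0.81,-0.65,0,0,0,0]
    - [0,-0.95,-0.65,0,0,0,0]
    - [0,-1,-0.65,0,0,0,0]
    - [0,-1,-0.65,0,0,0,0]
    - [0,-1,-0.65,0,0,0,0]

```text
t: 29.6
position: [0.564, -0.0398, 0.278]
tool_rot: [[1.0, 0.031, 0.002], [0.031, -1.0, -0.001], [0.002, 0.001, -1.0]]
force: [0.2, -0.1, 0.1]
opening: 0.0854
gripper_force: 0.0
```

```bash
python3 - <<'E'
from h import *
s=r.get_state();print(s["position"],s["opening"])
a=r.read_camera("top");A=a["image"][145:245,215:315];T=a["image"][145:245,385:485]
cv2.imwrite("pics/both.png",cv2.resize(np.hstack([A,T]),(800,400),interpolation=cv2.INTER_CUBIC))
E
```

```text
[ 0.56399898 -0.03978584  0.27800148] 0.08543495792270481
```

View pics/both.png

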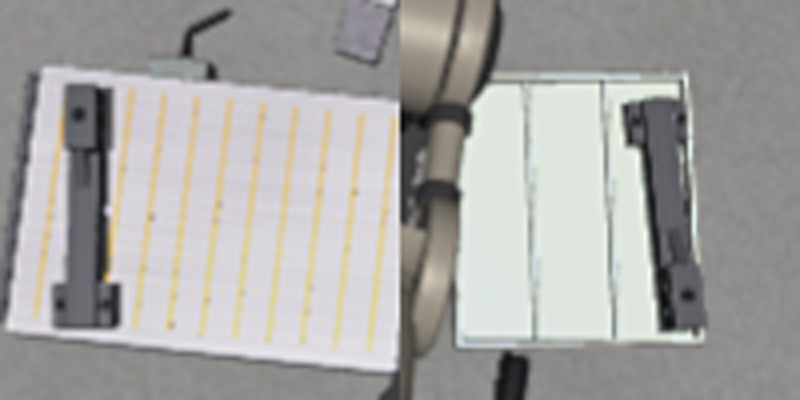

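B lies in the right lane (foot at (655,120), boss at (685,295)), and it looks a little turned. A is still in place at (85,205). Measuring both.

```bash
python3 - <<'E'
from h import *
c=r.read_camera("top")
def C(l,z,o): return ray(c,np.array(l)/4+o-.4,z)[:,:2].mean(0)*1000
for n,o,b,f,z in(("A",[215,145],[(66,84),(97,86),(97,148),(65,146)],[(55,283),(118,284),(118,326),(54,325)],.05),
             ("B",[285,145],[(665,265),(700,265),(705,327),(663,322)],[(625,103),(683,98),(685,140),(628,143)],.006)):
    B=C(b,z+.05,o);F=C(f,z+.022,o);d=B-F
    print(n,B.round(1),F.round(1),np.linalg.norm(d).round(1),np.degrees(np.arctan2(d[1],d[0])).round(1),((B-d/np.linalg.norm(d)*72.5+F+d/np.linalg.norm(d)*81)/2).round(1))
p=[(482,80),(688,74),(704,345),(457,346)]
print(ray(c,np.array(p)/4+[285,145]-.4,.022).round(3))
print(ray(c,np.array([(527,82),(534,340),(603,82),(614,338)])/4+[285,145]-.4,.016).round(3))
s=r.get_state();print(s["position"],np.degrees(np.arctan2(s["tool_rot"][1,0],s["tool_rot"][0,0])))
E
```

```text
A [592.7 372.4] [440.9 369. ] 151.8 1.3 [521.1 370.8]
B [ 456.7 -354.6] [ 608.4 -343.8] 152.1 -175.9 [ 528.3 -349.5]
[[ 0.644 -0.197  0.022]
 [ 0.651 -0.375  0.022]
 [ 0.417 -0.382  0.022]
 [ 0.415 -0.172  0.022]]
[[ 0.644 -0.237  0.016]
 [ 0.421 -0.239  0.016]
 [ 0.645 -0.303  0.016]
 [ 0.423 -0.307  0.016]]
[ 0.56413268 -0.04164689  0.2773808 ] 1.5977716738258188
```

A is at (0.521,0.371) with yaw 1.3°. B is within its lane. On to A.

Call:
send_rows:
  motion:
    - [-0.008,-0.14,0,0,0,0,0]
    - [-0.016,-0.28,0,0,0,0,0]
    - [-0.024,-0.42,0,0,0,0,0]
    - [-0.032,-0.56,0,0,0,0,0]
    - [-0.04,-0.7,0,0,0,0,0]
    - [-0.05,-0.84,0,0,0,0,0]
    - [-0.05,-0.9,0,0,0,0,0]

```text
t: 30.28
position: [0.5411, 0.2312, 0.2768]
tool_rot: [[1.0, 0.029, 0.0], [0.029, -1.0, 0.001], [0.0, -0.001, -1.0]]
force: [-0.2, -0.0, 0.3]
opening: 0.085
gripper_force: 0.0
```

Call:
send_rows:
  motion:
    - [-0.02,-0.14,0,0,0,0.0008,0]
    - [-0.04,-0.28,0,0,0,0.0008,0]
    - [-0.055,-0.42,0,0,0,0.0008,0]
    - [-0.055,-0.477,0,0,0,0.0008,0]
    - [-0.055,-0.477,0.1,0,0,0.0008,0]
    - [-0.055,-0.477,0.2,0,0,0.0008,0]
    - [-0.055,-0.477,0.3,0,0,0.0008,0]
    - [-0.055,-0.477,0.4,0,0,0.0008,0]
    - [-0.055,-0.477,0.47,0,0,0.0008,0]
    - [-0.055,-0.477,0.502,0,0,0.0008,0]
    - [-0.055,-0.477,0.502,0,0,0.0008,0.3]
    - [-0.055,-0.477,0.502,0,0,0.0008,0.5]
    - [-0.055,-0.477,0.502,0,0,0.0008,0.7]
    - [-0.055,-0.477,0.502,0,0,0.0008,0.9]
    - [-0.055,-0.477,0.502,0,0,0.0008,0.9]
    - [-0.055,-0.477,0.502,0,0,0.0008,0.9]
    - [-0.055,-0.477,0.502,0,0,0.0008,0.9]
    - [-0.055,-0.477,0.502,0,0,0.0008,0.9]
  squeeze: 26

```text
t: 31.78
position: [0.5216, 0.3722, 0.128]
tool_rot: [[1.0, 0.023, 0.004], [0.023, -1.0, 0.003], [0.004, -0.003, -1.0]]
force: [-0.6, 3.4, 6.8]
opening: 0.0256
gripper_force: 28.8
```

Call:
send_rows:
  motion:
    - [0,0,-0.01,0,0,0,0.9]
    - [0,0,-0.02,0,0,0,0.9]
    - [0,0,-0.02,0,0,0,0.9]
    - [0,0,-0.02,0,0,0,0.9]

```text
t: 32.12
position: [0.5202, 0.3707, 0.131]
tool_rot: [[1.0, 0.023, -0.002], [0.023, -1.0, -0.001], [-0.002, 0.001, -1.0]]
force: [-0.4, 0.1, -7.8]
opening: 0.0254
gripper_force: 26.9
```

```bash
python3 -c "
from h import *
avg(10)"
```

```text
F [ 0.27 -0.14 -7.46] sd [0.58 0.51 0.33] T [0.01  0.176 0.006] sd [0.029 0.023 0.021] off mm 23.6 pos [0.5208 0.3711 0.1319] 32.6167
```

Call:
send_rows:
  motion:
    - [0,0,0.01,0,0,0,0.9]
    - [0,0,0.02,0,0,0,0.9]
    - [0,0,0.02,0,0,0,0.9]
    - [0,0,0.02,0,0,0,0.4]
    - [0,0,0.02,0,0,0,0.3]
    - [0,0,0.02,0,0,0,0.3]
    - [0.05,0,0.02,0,0,0,0.3]
    - [0.09,0,0.02,0,0,0,0.3]
    - [0.09,0,0.02,0,0,0,0.3]
    - [0.09,0,0.02,0,0,0,0.5]
    - [0.09,0,0.02,0,0,0,0.7]
    - [0.09,0,0.02,0,0,0,0.9]
    - [0.09,0,0.02,0,0,0,0.9]
    - [0.09,0,0.02,0,0,0,0.9]
    - [0.09,0,0.02,0,0,0,0.9]
    - [0.09,0,0.02,0,0,0,0.9]
  squeeze: 28

```text
t: 33.95
position: [0.5471, 0.3719, 0.1259]
tool_rot: [[1.0, 0.023, -0.001], [0.023, -1.0, -0.0], [-0.001, 0.0, -1.0]]
force: [-2.9, 0.7, 1.0]
opening: 0.0253
gripper_force: 29.7
```

Call:
send_rows:
  motion:
    - [0,0,-0.01,0,0,0,0.9]
    - [0,0,-0.02,0,0,0,0.9]
    - [0,0,-0.027,0,0,0,0.9]
    - [0,0,-0.027,0,0,0,0.9]
    - [0,0,-0.027,0,0,0,0.9]

```text
t: 34.37
position: [0.5478, 0.3716, 0.1338]
tool_rot: [[1.0, 0.023, -0.0], [0.023, -1.0, -0.0], [-0.0, 0.0, -1.0]]
force: [1.0, -0.4, -7.5]
opening: 0.0254
gripper_force: 28.7
```

```bash
python3 -c "
from h import *
avg(12)"
```

```text
F [-0.05  0.14 -7.44] sd [0.61 0.41 0.53] T [ 0.002 -0.022 -0.006] sd [0.022 0.021 0.038] off mm -2.9 pos [0.5478 0.3717 0.134 ] 34.9667
```

A balances here (7.4 N, within 3 mm). Carrying it to the near lane.

Call:
send_rows:
  motion:
    - [0,0,-0.02,0,0,0,0.9]
    - [0,0,-0.06,0,0,0,0.9]
    - [0,0,-0.12,0,0,0,0.9]
    - [0,0,-0.18,0,0,0,0.9]
    - [0,0,-0.24,0,0,0,0.9]
    - [0,0,-0.3,0,0,0,0.9]
    - [0,0,-0.36,0,0,0,0.9]
    - [0,0.02,-0.4,0,0,0,0.9]
    - [0,0.06,-0.42,0,0,0,0.9]
    - [0,0.12,-0.42,0,0,0,0.9]
    - [0,0.19,-0.42,0,0,0,0.9]
    - [0,0.26,-0.42,0,0,0,0.9]
    - [0,0.33,-0.42,0,0,0,0.9]
    - [0,0.4,-0.42,0,0,0,0.9]
    - [0,0.47,-0.42,0,0,0,0.9]
    - [0,0.54,-0.42,0,0,0,0.9]
    - [0,0.61,-0.42,0,0,0,0.9]
    - [0,0.68,-0.42,0,0,0,0.9]
    - [0,0.75,-0.42,0,0,0,0.9]
    - [0,0.82,-0.42,0,0,0,0.9]
  squeeze: 29

```text
t: 36.63
position: [0.5528, 0.1237, 0.26]
tool_rot: [[1.0, 0.023, -0.001], [0.023, -1.0, -0.001], [-0.001, 0.001, -1.0]]
force: [-0.1, 0.4, -7.8]
opening: 0.0255
gripper_force: 29.3
```

Call:
send_rows:
  motion:
    - [0,0.07,0,0,0,0,0.9]
    - [0,0.14,0,0,0,0,0.9]
    - [0,0.21,0,0,0,0,0.9]
    - [0,0.28,0,0,0,0,0.9]
    - [0,0.35,0,0,0,0,0.9]
    - [0,0.42,0,0,0,0,0.9]
    - [0,0.49,0,0,0,0,0.9]
    - [0,0.56,0,0,0,0,0.9]
    - [0,0.63,0,0,0,0,0.9]
    - [0,0.7,0,0,0,0,0.9]
    - [0,0.77,0,0,0,0,0.9]
    - [0,0.83,0,0,0,0,0.9]
    - [0,0.88,0,0,0,0,0.9]
    - [0,0.92,0,0,0,0,0.9]
    - [0,0.95,0,0,0,0,0.9]
    - [0,0.95,0,0,0,0,0.9]
    - [0,0.95,0,0,0,0,0.9]

```text
t: 38.05
position: [0.5599, -0.159, 0.2599]
tool_rot: [[1.0, 0.023, -0.0], [0.023, -1.0, 0.001], [-0.0, -0.001, -1.0]]
force: [-0.5, 1.0, -7.5]
opening: 0.0255
gripper_force: 29.5
```

```bash
python3 -c "
from h import *
avg(5)
s=r.get_state();print(s['tool_rot'].round(4)[:,0])"
```

```text
F [-0.09  0.03 -7.27] sd [0.73 0.56 0.29] T [ 0.026 -0.013  0.021] sd [0.036 0.029 0.022] off mm -1.8 pos [ 0.5602 -0.1582  0.2601] 38.3
[ 9.997e-01  2.440e-02 -1.000e-04]
```

Call:
send_rows:
  motion:
    - [0,0.03,0,0,0,0,0.9]
    - [0,0.09,0,0,0,0,0.9]
    - [0,0.14,0.01,0,0,0,0.9]
    - [0,0.154,0.04,0,0,0,0.9]
    - [0,0.154,0.1,0,0,0,0.9]
    - [0,0.154,0.16,0,0,0,0.9]
    - [0,0.154,0.22,0,0,0,0.9]
    - [0,0.154,0.28,0,0,0,0.9]
    - [0,0.154,0.34,0,0,0,0.9]
    - [0,0.154,0.4,0,0,0,0.9]
    - [0,0.154,0.45,0,0,0,0.9]
    - [0,0.154,0.48,0,0,0,0.9]
    - [0,0.154,0.5,0,0,0,0.9]
    - [0,0.154,0.5,0,0,0,0.9]
    - [0,0.154,0.5,0,0,0,0.9]

```text
t: 39.55
position: [0.5614, -0.2056, 0.1103]
tool_rot: [[1.0, 0.023, 0.0], [0.023, -1.0, -0.0], [0.0, 0.0, -1.0]]
force: [-0.3, -0.4, -5.8]
opening: 0.0257
gripper_force: 29.7
```

```bash
python3 -c "
from h import *
s=r.get_state();print(s['position'],s['force'])
a=r.read_camera('top');cv2.imwrite('pics/overA.png',cv2.resize(a['image'][150:245,385:480],(600,600),interpolation=cv2.INTER_CUBIC))"
```

```text
[ 0.56140661 -0.20555658  0.11033889] [-0.28460997 -0.39723904 -5.84974406]
```

View pics/overA.png

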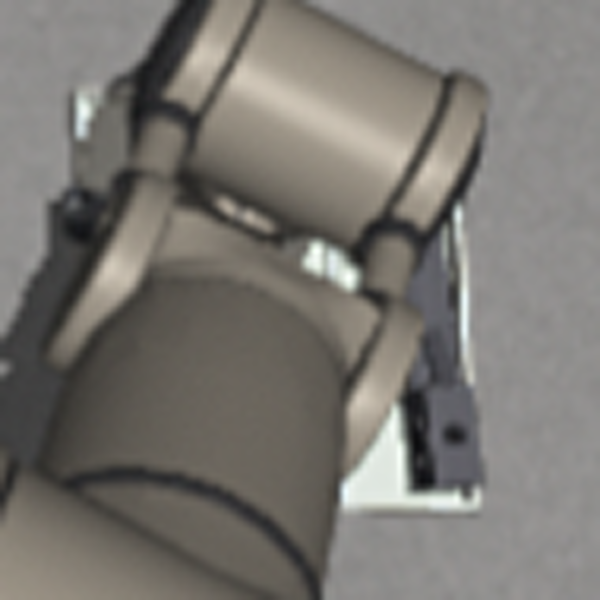

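The arm hides A; B is still lying in its lane (boss at (450,435)). The numbers agree, so I'm lowering A.

Call:
send_rows:
  motion:
    - [0,0,0.03,0,0,0,0.9]
    - [0,0,0.055,0,0,0,0.9]
    - [0,0,0.07,0,0,0,0.9]
    - [0,0,0.08,0,0,0,0.9]
    - [0,0,0.086,0,0,0,0.9]
    - [0,0,0.09,0,0,0,0.9]
    - [0,0,0.092,0,0,0,0.9]
    - [0,0,0.092,0,0,0,0.9]

```text
t: 40.27
position: [0.5613, -0.2053, 0.0825]
tool_rot: [[1.0, 0.023, 0.0], [0.023, -1.0, -0.0], [0.0, 0.0, -1.0]]
force: [-0.6, -0.0, -7.7]
opening: 0.0257
gripper_force: 29.7
```

```bash
python3 -c "
from h import *
avg(4)"
```

```text
F [ 0.29  0.14 -7.44] sd [0.27 0.78 0.57] T [0.019 0.009 0.005] sd [0.033 0.038 0.041] off mm 1.2 pos [ 0.5613 -0.2054  0.0828] 40.4667
```

Call:
send_rows:
  motion:
    - [0,0,0.002,0,0,0,0.9]
    - [0,0,0.004,0,0,0,0.9]
    - [0,0,0.004,0,0,0,0.9]
    - [0,0,0.004,0,0,0,0.9]

```text
t: 40.8
position: [0.5613, -0.2053, 0.0819]
tool_rot: [[1.0, 0.023, 0.0], [0.023, -1.0, -0.0], [0.0, 0.0, -1.0]]
force: [-2.4, -0.1, -0.7]
opening: 0.0254
gripper_force: 30.6
```

Call:
send_rows:
  motion:
    - [0,0,0.001,0,0,0,0.68]
    - [0,0,0.001,0,0,0,0.65]
    - [0,0,0.001,0,0,0,0.62]
    - [0,0,0.001,0,0,0,0.62]
    - [0,0,0.001,0,0,0,0.6]
    - [0,0,0.001,0,0,0,0.6]

```text
t: 41.3
position: [0.5613, -0.2053, 0.0811]
tool_rot: [[1.0, 0.023, 0.0], [0.023, -1.0, -0.0], [0.0, 0.0, -1.0]]
force: [0.1, 0.2, 0.1]
opening: 0.0344
gripper_force: 0.0
```

Call:
send_rows:
  motion:
    - [0,0,-0.02,0,0,0,0.6]
    - [0,0,-0.05,0,0,0,0.6]
    - [0,0,-0.1,0,0,0,0.6]
    - [0,0,-0.2,0,0,0,0.4]
    - [0,0,-0.33,0,0,0,0.2]
    - [0,0,-0.46,0,0,0,0]
    - [0,0,-0.6,0,0,0,0]
    - [-0.1,-0.1,-0.65,0,0,0,0]
    - [-0.2,-0.2,-0.65,0,0,0,0]
    - [-0.3,-0.3,-0.65,0,0,0,0]
    - [-0.4,-0.42,-0.65,0,0,0,0]
    - [-0.5,-0.54,-0.65,0,0,0,0]
    - [-0.5,-0.66,-0.65,0,0,0,0]
    - [-0.5,-0.78,-0.65,0,0,0,0]
    - [-0.5,-0.9,-0.65,0,0,0,0]
    - [-0.5,-0.98,-0.65,0,0,0,0]
    - [-0.5,-0.98,-0.65,0,0,0,0]
    - [-0.5,-0.98,-0.65,0,0,0,0]

```text
t: 42.8
position: [0.4042, 0.0862, 0.2768]
tool_rot: [[1.0, 0.027, 0.002], [0.027, -1.0, -0.0], [0.002, 0.0, -1.0]]
force: [0.3, -0.5, -0.4]
opening: 0.0854
gripper_force: 0.0
```

```bash
python3 - <<'E'
from h import *
s=r.get_state();print(s["position"],s["opening"],s["t"])
a=r.read_camera("top");b=r.read_camera("side")
A=cv2.resize(a["image"][145:245,370:480],(440,400),interpolation=cv2.INTER_CUBIC);B=cv2.resize(b["image"][130:200,330:450-50],(360,360),interpolation=cv2.INTER_CUBIC)
B=cv2.copyMakeBorder(B,0,40,0,0,cv2.BORDER_CONSTANT)
cv2.imwrite("pics/fin.png",np.hstack([A,B]))
E
```

```text
[0.40416798 0.08620323 0.27683061] 0.08542238569861708 42.8
```

View pics/fin.png

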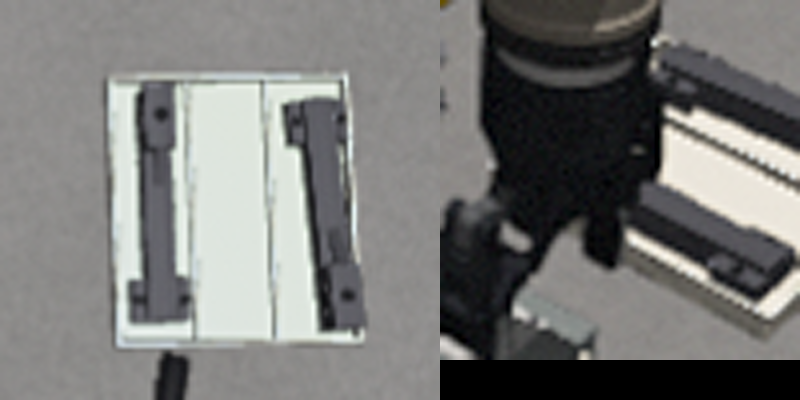

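A lies well in the left lane. B's boss end is close to the right wall, so I'll clear the arm and check B in the side view.

Call:
send_rows:
  motion:
    - [-0.1,0.95,-0.1,0,0,0,0]
    - [-0.1,0.95,-0.1,0,0,0,0]
    - [-0.1,0.95,-0.1,0,0,0,0]
    - [-0.1,0.95,-0.1,0,0,0,0]
    - [-0.1,0.95,-0.1,0,0,0,0]
    - [-0.1,0.95,-0.1,0,0,0,0]
    - [-0.1,0.95,-0.1,0,0,0,0]
    - [-0.1,0.95,-0.1,0,0,0,0]
    - [-0.1,0.95,-0.1,0,0,0,0]
    - [-0.1,0.95,-0.1,0,0,0,0]

```text
t: 43.73
position: [0.3803, -0.201, 0.3058]
tool_rot: [[1.0, 0.021, -0.001], [0.021, -1.0, 0.001], [-0.001, -0.001, -1.0]]
force: [-0.4, -0.1, -0.5]
opening: 0.0854
gripper_force: 0.0
```

Call:
send_rows:
  motion:
    - [-0.57,0.87,0,0,0,0,0]
    - [-0.57,0.87,0,0,0,0,0]
    - [-0.57,0.87,0,0,0,0,0]
    - [-0.57,0.87,0,0,0,0,0]
    - [-0.57,0.87,0,0,0,0,0]
    - [-0.57,0.87,0,0,0,0,0]
    - [-0.57,0.87,0,0,0,0,0]
    - [-0.57,0.87,0,0,0,0,0]
    - [-0.57,0.87,0,0,0,0,0]
    - [-0.57,0.87,0,0,0,0,0]
    - [-0.57,0.87,0,0,0,0,0]
    - [-0.57,0.87,0,0,0,0,0]

```text
t: 44.73
position: [0.2172, -0.4639, 0.3061]
tool_rot: [[1.0, 0.025, 0.0], [0.025, -1.0, 0.0], [0.0, -0.0, -1.0]]
force: [-0.9, -0.1, 0.1]
opening: 0.0853
gripper_force: 0.0
```

```bash
python3 - <<'E'
from h import *
s=r.get_state();print(s["position"],s["t"])
a=r.read_camera("top");b=r.read_camera("side")
A=cv2.resize(a["image"][155:240,390:475],(400,400),interpolation=cv2.INTER_CUBIC);B=cv2.resize(b["image"][125:205,335:435],(400,320),interpolation=cv2.INTER_CUBIC)
C=cv2.resize(b["image"][150:250,150:350],(400,200))
L=np.vstack([A,np.zeros((120,400,3),np.uint8)])
cv2.imwrite("pics/fin2.png",np.hstack([L,np.vstack([B,C])]))
# expected B for flat pose
th=np.radians(-175.9);o=np.array([.5283,-.3495]);u=np.array([np.cos(th),np.sin(th)]);v=np.array([-u[1],u[0]])
for n,x,y,z in(("bossendL",.1,.013,.05),("bossendR",.1,-.013,.05),("bossinL",.045,.013,.05),("bossinR",.045,-.013,.05),("bossbotend",.1,-.013,0),("footL",-.1,.025,.022),("footR",-.1,-.025,.022)):
    P=np.r_[o+x*u+y*v,.006+z];pa,pb=proj(a,P)[0],proj(b,P)[0]
    print(n,P.round(3),"A",((pa-[390,155])*400/85).round(),"B",((pb-[335,125])*4+[400,0]).round())
E
```

```text
[ 0.21721388 -0.46394408  0.30612113] 44.7333
bossendL [ 0.429 -0.37   0.056] A [330. 337.] B [753. 115.]
bossendR [ 0.428 -0.344  0.056] A [294. 339.] B [739. 129.]
bossinL [ 0.484 -0.366  0.056] A [322. 259.] B [698.  91.]
bossinR [ 0.482 -0.34   0.056] A [286. 261.] B [684. 105.]
bossbotend [ 0.428 -0.344  0.006] A [273. 344.] B [729. 173.]
footL [ 0.63  -0.367  0.028] A [306.  65.] B [565.  51.]
footR [ 0.626 -0.317  0.028] A [238.  69.] B [537.  76.]
```

View pics/fin2.png

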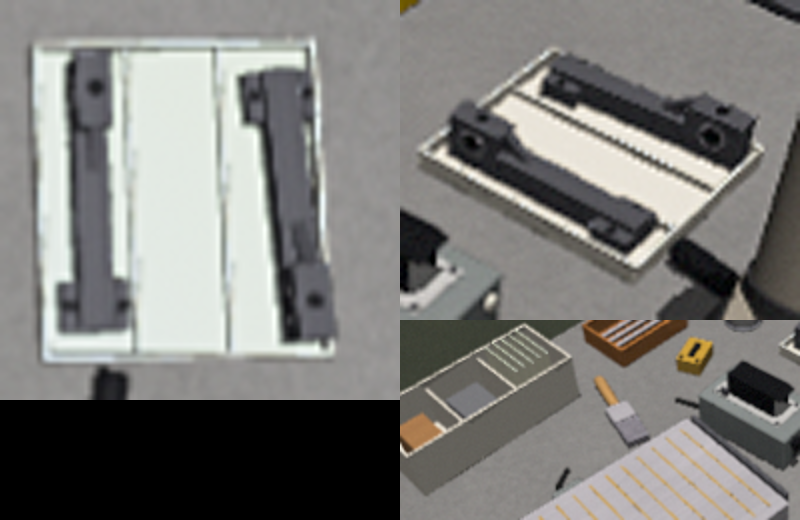

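```bash
python3 - <<'E'
from h import *
def tri(a,pa,b,pb):
    L=[]
    for c,p in((a,pa),(b,pb)):
        o=np.array(c["xyz"]);d=ray(c,[p],0.)[0]-o;L.append((o,d/np.linalg.norm(d)))
    (o1,d1),(o2,d2)=L;s=np.linalg.lstsq(np.c_[d1,-d2],o2-o1,rcond=None)[0]
    x,y=o1+s[0]*d1,o2+s[1]*d2;return ((x+y)/2).round(4),np.linalg.norm(x-y).round(4)
a=r.read_camera("top");b=r.read_camera("side")
S=lambda x,y:(335+(x-400)/4-.4,125+y/4-.4); T=lambda x,y:(390+x/4.706-.4,155+y/4.706-.4)
print("boss hole top B",tri(a,T(315,300),b,S(723,104)))
print("B boss end L top",tri(a,T(332,337),b,S(757,113)))
print("B boss in R top",tri(a,T(286,264),b,S(690,106)))
print("B bot end R",tri(a,T(283,341),b,S(728,166)))
print("A boss hole top",tri(a,T(95,87),b,S(483,114)))
print("A foot hole near",tri(a,T(66,305),b,S(612,228)),"B foot hole",tri(a,T(250,100),b,S(567,92)))
m=np.zeros((400,640),np.uint8);V=a["image"].max(2);m[155:240,439:475]=V[155:240,439:475]<75
for row in range(222,232): print(row,a["image"][row,440:470].mean(1).astype(int))
E
```

```text
boss hole top B (array([ 0.4556, -0.3558,  0.0641]), np.float64(0.0003))
B boss end L top (array([ 0.4292, -0.3684,  0.061 ]), np.float64(0.0023))
B boss in R top (array([ 0.4798, -0.3385,  0.0594]), np.float64(0.0037))
B bot end R (array([ 0.432 , -0.3474,  0.0113]), np.float64(0.0032))
A boss hole top (array([ 0.6063, -0.2054,  0.0601]), np.float64(0.0014))
A foot hole near (array([ 0.4526, -0.1881,  0.0311]), np.float64(0.0026)) B foot hole (array([ 0.6041, -0.3292,  0.0164]), np.float64(0.0068))
222 [230 230 229 229 229 228 229 234 242 129  43  53  45  68 101 103 101 102
 102 100 106 134 150 150 149 149 151 150 147 145]
223 [231 230 229 228 228 229 229 233 241 135  50  58  42  58 103 105 101 102
 102 100 103 119 146 149 149 148 148 150 149 148]
224 [232 230 229 229 229 228 229 232 240 144  52  31  29  49 104 104 101 101
 103 100  99 116 145 149 148 149 145 148 150 151]
225 [232 230 229 229 229 229 229 232 238 156  62  26  25  41 100 104  99  99
  99  98  99 109 145 148 148 148 146 147 150 153]
226 [232 230 229 229 229 228 229 232 238 167  69  25  24  41  96  94  87  89
  79  85 115 111 142 146 146 148 148 145 150 152]
227 [232 230 229 229 229 230 229 231 235 168  92  77  80 105 122 119 117 143
  79 109 177 140 145 146 145 146 148 146 149 150]
228 [234 231 231 231 230 231 231 232 234 210 190 190 193 204 206 205 207 220
 115 125 215 161 150 149 148 147 148 146 146 147]
229 [227 226 223 223 224 224 225 225 226 227 229 230 230 239 240 239 239 241
 193 187 218 161 149 149 149 150 147 148 145 144]
230 [193 189 176 172 169 167 167 168 170 173 174 174 175 195 201 205 203 203
 198 190 180 150 148 148 148 146 147 150 147 147]
231 [156 155 143 136 127 127 126 124 126 128 128 130 129 131 130 136 136 136
 137 126 128 142 144 145 147 146 146 148 149 151]
```

```bash
python3 -c "
from cell import r
print(r.sign_off())"
```

```text
the job is handed in; nothing more can be done
None
```

The magnet is off with its cover closed, and both castings lie flat in separate lanes of the tray, with nothing else deliberately moved; the far-lane one sits about 4° askew, almost touching the side wall, and I handed the job in (no verdict shown).

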